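Close the hinged pipe clip on the band saw's extraction pipe

TASK

Close the hinged clip on the extraction pipe: swing its upper half over the pipe and press it down firmly until its rubber grips the pipe, but gently enough not to dent the thin pipe. Then swing the bolt up, lift it over the lip of the nose without forcing it, and drop it into the slot so that it stands upright with its washer down flat behind the lip; the nut will be tightened later. Leave the pipe where it lies and do not disturb the loose parts beside it.

Things in the scene. Friction and masses are not known exactly. Their poses are not given: they have to be found in the camera images.
- clip: Lower half of a dull grey steel pipe clip, 44 mm wide, on a grey plate (150 x 330 x 8 mm) fixed to the bench; a grey outlet box 120 mm high stands on the plate from y 155 to 240. Origin: on the bench under the pipe's axis, mid-width of the clip. x from the hinge side to the bolt side, y along the pipe to the outlet box, z up. Pipe axis at z 71 to 73.
- hinge (a point): The hinge pin of the upper half, parallel to the clip's y, at x -42, z 72 mm of the clip. The hinge is stiff: the half stays where it is left and takes about 7 N at the nose to move.
- half: Hinged upper half, dull grey steel, rubber inside. Origin on the hinge pin, x from pin to nose, y along the pin; closed, x is level and z up; open, it stands 1.45 to 1.85 rad up and back. Round back 33 mm in radius about x 42, z 0; then the nose, a flat lug x 66 to 107, 40 mm wide, z 6 to 16. Slot in the nose: 15 mm wide, x 80.5 to the open tip; either side of it a 4 mm high lip, x 103 to 107.
- seat (a point): Where the washer sits: on the nose's flat top (z 16 of the half), mid-slot, 88 mm from the pin. Closed it lies near x 46 and, as the worn rubber differs, z 85 to 91 mm of the clip: to be felt, not seen. Once the rubber meets the pipe, resistance rises steeply, some 10 N in under 1 mm. A press of 12 to 16 N down on the nose beds it firmly, and the stiff hinge keeps the grip; more than 20 N at the tip dents the pipe.
- pivot (a point): The swing bolt's pivot in its fork, parallel to the clip's y, at x 46, z 38 mm of the clip. The bolt swings in the clip's x-z plane from upright outwards to +x; it starts leaning 0.85 to 1.25 rad out and stays where it is left (about 2 N at the nut moves it).
- bolt: Swing bolt, bright steel, 0.16 kg, 12 mm shank. Origin: centre of the underside of its square plate washer (26 x 26 x 5 mm); z along the bolt away from the pivot. It floats lengthwise in its pivot: origin 46.5 mm from the pivot dropped in, 61.5 mm pulled right out (a stop); it drops in by its weight. To pass over the closed nose's lip it must be 55 to 60 mm out; seated it is at 47 to 53.
- nut (a point): Middle of the bolt's long hexagon nut: 20 mm across flats (two flats face along the clip's y), 36 mm long, from 5 to 41 mm above the washer's underside; 6 mm of thread stands beyond it. This point is 23 mm from the bolt's origin along its z. The nut does not turn.
- pipe: Thin-walled bright metal pipe, 48 mm in diameter, 250 mm long, 0.35 kg, lying loose in the clip's lower half, one end in the outlet box's socket. Origin: middle of its axis; y along it. Its axis is 71 to 73 mm above the bench, as the worn rubber under it lets it lie.
- pulley: Loose ribbed aluminium motor pulley, 52 mm in diameter, 34 mm high, standing on the bench. Origin: centre of its underside. Leave alone.
- hub: Loose black flanged hub with belt grooves, 76 mm in diameter, 38 mm high, on the bench. Origin: centre of its underside. Leave alone.
- spanner: Loose open-ended spanner, 180 mm long, lying flat on the bench. Origin: on the bench, at its middle. Leave alone.

How it is judged:
By the outcome, as a careful person would: the job done as asked, in the order asked, and still so for the second after the job is handed in, with the robot touching nothing.
It also fails if it takes over 61 s, if anything falls off the work surface, if the arm or the gripper's body presses on something with over 40 N, if the wrist force passes 120 N, or if a joint passes its speed limit or range.

ROBOT

A 7-joint arm with a two-finger parallel gripper is mounted at the origin on the work surface. World frame = base frame: x ahead of the robot, y to its left, z up, the work surface at z = 0. Lengths are in m, angles in rad, forces in N, time in s.
With the tool pointing down it reaches from about 0.4 to 0.85 m from the base axis. Payload 10.4 kg.
Tool frame: the origin (TCP) lies between the finger pads; the fingertips stand r.nose_length ahead of it and the grasp point (between the pads) lies 6 mm ahead of it (r.nose_length is the distance from the TCP to the fingertips, in m); z points along the fingers, x is the direction in which the jaws open and shut, and the axes are right-handed (so a half turn about z gives the same grasp; the last joint's range is limited). The gripper opens to 87 mm and grips with 3 to 60 N. Pads are 19 mm wide; open, the fingers measure 117 mm over their backs; the gripper's body (75 mm by 190 mm) begins 51 mm behind the grasp point.
Start: joints at [-1.267, 0.332, -0.065, 1.46, 0.022, 1.35, -0.088], TCP at [0.201, 0.592, 0.248] pointing down, gripper open.
Joint ranges: [-2.6, 2.6], [-0.5, 2.12], [-1.47, 1.34], [0.16, 2.42], [-1.27, 4.41], [0.06, 2.06], [-2.6, 2.6]. Speed limits (rad/s): [2.22, 2.22, 2.79, 2.79, 3.14, 3.14, 3.14].

INTERFACE

Orientations are given as a unit quaternion [x, y, z, w].
In Python, from bench import r gives the robot as it stands. The module is installed in compiled form; this text tells all that it offers.
- The arm moves only by the shell command python3 -m creep 'ROWS' [OPENING] [FORCE]. ROWS is JSON, a list of rows, each an object of numbers: "x", "y", "z": the shift along the world's x, y, z in m; "spin": the turn about the world's z in degrees. In form: [{"x": .., "y": .., "z": .., "spin": ..}, ...]. A call has 1 to 12 rows; each row is the pose to reach, as a shift and turn from the pose commanded when the call began; what a row does not reach only later rows make up. A row lasts 1/8 s, in which the tool goes at most 62.5 mm and 10.7 degrees, less where a joint would pass 70% of its speed; a pose out of reach is approached as far as the arm can. A call with a gripper value outside its range is refused whole. OPENING is the finger opening in m, from 0 to 0.087, set as the call begins (- or left out, the last holds). The fingers move at their own pace and stop on an object; FORCE is the grip in N (left out, the last holds). Time passes only in rows, so rows that repeat a pose let the fingers close. It gives the time, the measured TCP pose, the force and the opening at its end, in the units of the state.
- r.read_state(): the state, without advancing time (a new reading comes with each control period).
- r.camera(name): name is "scene" or "top"; returns a dict with "pixels" (420x560x3 uint8, blue, green, red), "z_map" (420x560 float32, m along the optical axis (not along the pixel's ray), 0 where there is no reading), "K" (3x3 intrinsics, pixels), "R" (3x3) and "t" (3): a world point X has camera coordinates R X + t. Camera axes: x right, y down, z forward; pixel columns grow to the right and rows downward; lengths in m; the calibration is good to about 2 mm. A picture is of the moment at which its call begins.
- r.close_job(): hands the job in, once; it reports no verdict.
The state is a dict: "time": time; "joint_positions": joint angles; "joint_vel": joint speeds; "joint_torque": joint torques, N m; "ee_pos": TCP position; "eef_rot": TCP orientation; "ft_force": force on the tool from outside, world axes, zero at the start; "torque": the same for the moment, N m; "width": finger opening in m.
Only numpy, scipy, OpenCV 4.12 (cv2) and the standard library are available. Lean on these libraries where they do the work, as an engineer would, in place of code of your own. Each camera call takes 0.05 s, during which the arm holds its last target. There are 200 camera calls.

## Working session

There is one attempt and no reset: what is moved stays moved. The work goes in short steps, Python scripts to look and compute and a shell command to move; the robot and the scene stay as the last step left them, time stands still between calls to the robot, and variables do not carry over. Pictures are saved under pics/ and viewed, about 8 in all and at most 12, crops included, and the job is handed in when it is done.

```bash
mkdir -p pics; cat > h.py <<'E'
import numpy as np, cv2
from bench import r
def snap(n,tag):
    c=r.camera(n); np.savez(f'pics/{tag}.npz',**{k:np.asarray(v) for k,v in c.items()}); cv2.imwrite(f'pics/{tag}.png',c['pixels']); return c
def pts(c):
    z=c['z_map'].astype(float); v,u=np.mgrid[:z.shape[0],:z.shape[1]]
    P=np.stack([u,v,np.ones_like(u)],-1)@np.linalg.inv(c['K']).T*z[...,None]
    return (P-c['t'])@c['R']
def ray(c,u,v,h):
    o=-c['R'].T@c['t']; d=c['R'].T@np.linalg.inv(c['K'])@np.array([u,v,1.]); return o+d*(h-o[2])/d[2]
def proj(c,X):
    p=c['K']@(c['R']@np.asarray(X,float)+c['t']); return p[:2]/p[2]
E
python3 - <<'E'
from h import *
a=snap('scene','s0'); b=snap('top','t0')
for c in(a,b): print(c['K'],-c['R'].T@c['t'],c['R'])
s=r.read_state(); print(s, r.nose_length)
E
```

```text
[[479.03655932   0.         275.23204627]
 [  0.         479.03655932 212.53027318]
 [  0.           0.           1.        ]] [1.13197579 0.17127569 0.94690185] [[-0.22792477  0.97367823 -0.00100161]
 [ 0.8020894   0.18717479 -0.56711392]
 [-0.551999   -0.13006269 -0.82363875]]
[[543.83967339   0.         282.39973094]
 [  0.         543.83967339 209.34038479]
 [  0.           0.           1.        ]] [0.33752257 0.03003249 1.10365465] [[-0.0412431  -0.99912882 -0.00637192]
 [-0.97450547  0.04163269 -0.22046725]
 [ 0.22054046 -0.00288328 -0.97537357]]
{'time': 0.1, 'joint_positions': array([-1.26660315,  0.33281222, -0.06470283,  1.46084612,  0.02157782,
        1.34987586, -0.08846411]), 'joint_vel': array([-8.27948470e-04, -1.20476242e-03,  6.55384209e-05, -2.01123215e-03,
        6.37967661e-04, -1.49011322e-03, -4.79291548e-04]), 'joint_torque': array([ 1.06549716e-03, -6.24536777e+01,  2.45293725e-02, -3.90720534e+01,
       -6.13658968e-02,  3.65356123e-02,  2.93386051e-05]), 'ee_pos': array([0.20052512, 0.59163769, 0.24683661]), 'eef_rot': array([ 8.12698341e-01,  5.82684321e-01, -4.97258297e-04,  3.76407535e-04]), 'ft_force': array([-0.64314118,  0.22662724,  0.06245704]), 'torque': array([0.02537792, 0.01383438, 0.00968996]), 'width': 0.0872717680292994} 0.025
```

View pics/s0.png

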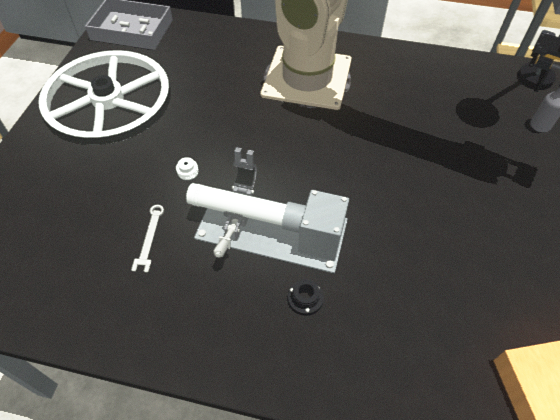

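View pics/t0.png

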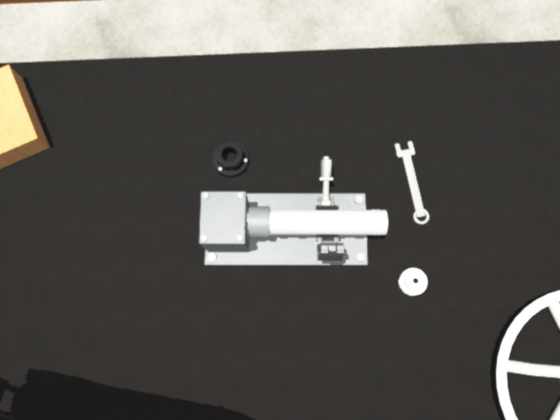

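The views show the clip plate with its long side along world y and the outlet box at +y (top view px 200–367, 192–265). The bolt leans out to world +x (shank and nut at px 325,160–200). The open half stands on the robot side (px 330,250). The spanner, pulley and hub are clear of the clip.

```bash
python3 - <<'E'
from h import *
L={t:dict(np.load(f'pics/{t}.npz')) for t in('s0','t0')}
for t,c in L.items():
    P=pts(c); z=P[...,2]; ok=c['z_map']>0
    g=c['pixels'].mean(-1)
    # bounding region
    reg=ok&(P[...,0]>.35)&(P[...,0]<.8)&(P[...,1]>-.25)&(P[...,1]<.3)
    m=reg&(np.abs(z-.008)<.004)&(g>90)
    r_=cv2.minAreaRect(P[m][:,:2].astype(np.float32)*1000); print(t,'plate',m.sum(),r_, np.median(z[m]))
    m=reg&(z>.11)&(z<.14); 
    n,lab,st,ce=cv2.connectedComponentsWithStats(m.astype(np.uint8))
    for i in range(1,n):
        if st[i,4]>30: q=P[lab==i]; print('  high',st[i],q.mean(0).round(4),np.median(q[:,2]).round(4),cv2.minAreaRect(q[:,:2].astype(np.float32)*1000))
    m=reg&(z>.02)
    n,lab,st,ce=cv2.connectedComponentsWithStats(m.astype(np.uint8))
    for i in range(1,n):
        if st[i,4]>30: q=P[lab==i]; print('  comp',st[i],q.min(0).round(3),q.max(0).round(3))
    # height profile along pipe : top points per y
    for y in np.arange(-.17,.16,.02):
        q=P[reg&(np.abs(P[...,1]-y)<.004)&(z>.05)]
        if len(q)>5:
            qq=q[q[:,2]>0]; print('  y%.3f'%y, 'n',len(q),'x',qq[:,0].min().round(3),qq[:,0].max().round(3),'zmax',qq[:,2].max().round(4), 'xat',qq[qq[:,2].argmax(),0].round(3))
for t,cr in(('s0',(180,130,170,150)),('t0',(300,140,110,130))):
    im=cv2.imread(f'pics/{t}.png'); x,y,w,h=cr
    cv2.imwrite(f'pics/{t}c.png',cv2.resize(im[y:y+h,x:x+w],None,fx=4,fy=4,interpolation=cv2.INTER_CUBIC))
a=cv2.imread('pics/s0c.png');b=cv2.imread('pics/t0c.png');H=max(len(a),len(b))
p=[cv2.copyMakeBorder(i,0,H-len(i),0,0,0) for i in(a,b)]
o=np.hstack(p); print(o.shape); cv2.imwrite('pics/c0.png',cv2.resize(o,(800,int(800*o.shape[0]/o.shape[1]))))
E
```

```text
s0 plate 3674 ((561.5330200195312, -30.505447387695312), (437.89324951171875, 342.2203369140625), 87.47456359863281) 0.008368001323841088
  high [ 300  190   49   48 1665] [0.5557 0.142  0.1203] 0.1204 ((551.0977783203125, 141.54718017578125), (85.15571594238281, 103.08232879638672), 87.50511169433594)
  comp [ 187  147  162  112 6600] [ 0.461 -0.168  0.02 ] [0.678 0.186 0.18 ]
  comp [177 158  20  18 245] [ 0.402 -0.249  0.02 ] [ 0.452 -0.199  0.04 ]
  comp [292 279  28  29 498] [0.673 0.104 0.02 ] [0.729 0.163 0.044]
  y-0.170 n 17 x 0.527 0.562 zmax 0.096 xat 0.546
  y-0.150 n 74 x 0.516 0.563 zmax 0.0987 xat 0.543
  y-0.130 n 74 x 0.521 0.563 zmax 0.1009 xat 0.542
  y-0.110 n 71 x 0.523 0.565 zmax 0.0983 xat 0.538
  y-0.090 n 75 x 0.522 0.566 zmax 0.0975 xat 0.542
  y-0.070 n 276 x 0.465 0.677 zmax 0.18 xat 0.48
  y-0.050 n 278 x 0.468 0.674 zmax 0.1543 xat 0.481
  y-0.030 n 169 x 0.461 0.568 zmax 0.1791 xat 0.479
  y-0.010 n 74 x 0.526 0.569 zmax 0.0983 xat 0.537
  y0.010 n 78 x 0.527 0.57 zmax 0.0985 xat 0.547
  y0.030 n 79 x 0.527 0.57 zmax 0.0985 xat 0.553
  y0.050 n 77 x 0.5
[... 1310 characters left out ...]
2 zmax 0.097 xat 0.535
  y-0.090 n 107 x 0.517 0.563 zmax 0.0978 xat 0.541
  y-0.070 n 321 x 0.464 0.675 zmax 0.1787 xat 0.476
  y-0.050 n 246 x 0.465 0.668 zmax 0.1781 xat 0.481
  y-0.030 n 116 x 0.468 0.565 zmax 0.1324 xat 0.478
  y-0.010 n 104 x 0.52 0.567 zmax 0.0978 xat 0.543
  y0.010 n 105 x 0.521 0.567 zmax 0.0972 xat 0.547
  y0.030 n 103 x 0.522 0.568 zmax 0.0977 xat 0.548
  y0.050 n 107 x 0.522 0.576 zmax 0.098 xat 0.547
  y0.070 n 139 x 0.516 0.578 zmax 0.1048 xat 0.545
  y0.090 n 131 x 0.518 0.579 zmax 0.1058 xat 0.549
  y0.110 n 247 x 0.499 0.597 zmax 0.126 xat 0.505
  y0.130 n 249 x 0.5 0.598 zmax 0.1242 xat 0.597
  y0.150 n 249 x 0.501 0.599 zmax 0.1236 xat 0.514
(600, 1120, 3)
```

View pics/c0.png

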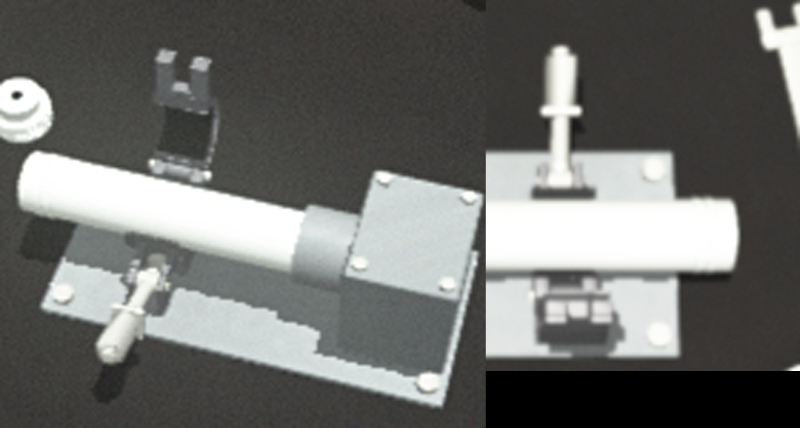

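The close crops show the two-pronged nose standing up on the robot side, and the bolt with its washer and nut leaning to +x in the same plane. Next I'll check the clip frame against the lug and bolt points.

```bash
cat >> h.py <<'E'
O=np.array([.5413,-.057,0]); YAW=-.0436
Rc=np.array([[np.cos(YAW),-np.sin(YAW),0],[np.sin(YAW),np.cos(YAW),0],[0,0,1]])
def toclip(X): return (np.asarray(X)-O)@Rc*1000
def world(p): return O+Rc@(np.asarray(p,float)/1000)
E
python3 - <<'E'
from h import *
for t in('s0','t0'):
    c=dict(np.load(f'pics/{t}.npz')); Q=toclip(pts(c)); ok=c['z_map']>0
    box=ok&(np.abs(Q[...,2]-120)<3)&(Q[...,1]>150)&(Q[...,1]<245)&(np.abs(Q[...,0])<60); q=Q[box]; print(t,'box',np.percentile(q,[1,99],axis=0).round(1).tolist())
    q=Q[ok&(Q[...,1]>-105)&(Q[...,1]<-40)&(Q[...,2]>60)&(np.abs(Q[...,0])<30)]
    print(' pipe x',np.percentile(q[:,0],[1,99]).round(1),'top',np.median(q[np.abs(q[:,0])<3][:,2]).round(1))
    q=Q[ok&(Q[...,2]>125)&(Q[...,0]<-20)&(Q[...,0]>-110)&(np.abs(Q[...,1])<60)]; print(' lug n',len(q),np.percentile(q,[1,50,99],axis=0).round(1).tolist())
    for z in range(130,182,8):
        k=q[np.abs(q[:,2]-z)<4]
        if len(k): print('   z',z,len(k),'x',np.percentile(k[:,0],[3,50,97]).round(1),'y',k[:,1].min().round(1),k[:,1].max().round(1))
    q=Q[ok&(Q[...,2]>30)&(Q[...,0]>62)&(Q[...,0]<150)&(np.abs(Q[...,1])<30)]
    print(' bolt',len(q),np.percentile(q,[1,50,99],axis=0).round(1).tolist())
    for x in range(64,140,8):
        k=q[np.abs(q[:,0]-x)<4]
        if len(k): print('   x',x,len(k),'y',np.percentile(k[:,1],[3,50,97]).round(1),'z',np.percentile(k[:,2],[3,50,97]).round(1), 'lean',np.arctan2(x-46,np.median(k[:,2])-10*.5-38).round(2))
E
```

```text
s0 box [[-46.9, 157.8, 117.4], [50.6, 240.3, 122.9]]
 pipe x [-15.9  25.6] top 95.6
 lug n 307 [[-75.0, -20.1, 137.3], [-58.8, 1.5, 153.4], [-49.4, 22.4, 179.1]]
   z 130 1 x [-77.7 -77.7 -77.7] y 21.4 21.4
   z 138 56 x [-58.  -54.  -49.8] y -20.4 23.2
   z 146 60 x [-63.3 -56.4 -49.2] y -20.5 21.9
   z 154 57 x [-65.6 -58.6 -55.7] y -17.4 22.5
   z 162 35 x [-61.1 -59.1 -55.9] y -17.3 22.3
   z 170 30 x [-63.4 -60.  -58.4] y -16.6 22.1
   z 178 67 x [-74.4 -65.5 -59.5] y -18.2 21.5
 bolt 268 [[64.8, -10.1, 43.5], [106.2, 4.0, 66.4], [136.0, 14.8, 76.3]]
   x 64 9 y [-2.4  4.8  6.9] z [43.9 49.3 51.7] lean 1.23
   x 72 15 y [-2.9  3.4  7.2] z [48.2 52.5 54.9] lean 1.22
   x 80 8 y [-1.1  2.7  5.8] z [51.1 54.8 57.4] lean 1.24
   x 88 25 y [-10.5   3.   12.8] z [62.3 65.3 68.3] lean 1.08
   x 96 56 y [-9.8  7.  14.9] z [43.5 62.7 68.1] lean 1.2
   x 104 26 y [-6.2  4.8 11.7] z [54.2 67.4 71.4] lean 1.17
   x 112 30 y [-7.4  4.3 11.6] z [59.7 70.  72.9] lean 1.18
   x 120 31 y [-7.5  5.  12. ] z [59.4 72.1 76.6] lean 1.2
   x 128 47 y [-8.3  3.7 11.3] z [60.4 71.7 76. ] lean 1.23
   x
[... 522 characters left out ...]
3 -60.5] y -20.1 18.1
 bolt 332 [[63.2, -11.5, 44.4], [100.8, -0.9, 65.2], [132.7, 10.9, 74.8]]
   x 64 20 y [-6.1  0.2  4. ] z [42.6 47.5 52.9] lean 1.32
   x 72 24 y [-5.9 -1.7  4. ] z [44.2 50.4 54.1] lean 1.29
   x 80 27 y [-6.   0.1  4.1] z [48.  52.6 59. ] lean 1.3
   x 88 50 y [-13.   -1.1  10.8] z [54.  63.9 67.7] lean 1.11
   x 96 43 y [-9.3  0.6 10.7] z [49.5 62.9 67.6] lean 1.19
   x 104 40 y [-9.4  0.2  8.5] z [61.2 66.7 72.9] lean 1.18
   x 112 45 y [-10.5  -1.    8.5] z [62.6 68.  73. ] lean 1.21
   x 120 44 y [-11.4  -0.9   8.7] z [65.  70.5 74.5] lean 1.21
   x 128 33 y [-11.5  -1.2   8.7] z [65.8 70.6 74.8] lean 1.25
   x 136 6 y [-5.2 -0.1  4.2] z [67.9 69.7 73.2] lean 1.28
```

The measured clip frame agrees with the given sizes: pipe ±23 mm about x 0, box y 155–240, lug ±20 mm. The half stands at about 1.68 rad and the bolt leans about 1.23 rad. I'll move the closed fingers to behind the nose.

```bash
python3 -m creep '[{"x":0.04,"y":-0.04,"z":0,"spin":8},{"x":0.08,"y":-0.09,"z":0,"spin":16},{"x":0.12,"y":-0.14,"z":0,"spin":16},{"x":0.16,"y":-0.19,"z":0,"spin":16},{"x":0.2,"y":-0.24,"z":0,"spin":16},{"x":0.22,"y":-0.3,"z":0,"spin":16},{"x":0.23,"y":-0.36,"z":0,"spin":16},{"x":0.235,"y":-0.42,"z":0,"spin":16},{"x":0.24,"y":-0.48,"z":0,"spin":16},{"x":0.243,"y":-0.54,"z":0,"spin":16},{"x":0.246,"y":-0.6,"z":-0.01,"spin":16},{"x":0.247,"y":-0.645,"z":-0.01,"spin":16}]' 0 20
python3 - <<'E'
from h import *
s=r.read_state(); T=s['ee_pos']; print(T,s['eef_rot'],np.degrees(2*np.arctan2(s['eef_rot'][1],s['eef_rot'][0])),s['time'],s['ft_force'],s['width'],s['joint_positions'].round(2))
print('corner clip',toclip(T+[0,0,-.025])+[9.5,0,0])
for th in [1.69,1.57,1.45,1.3,1.15,1.0,.85,.7,.55,.4,.3,.2,.15,.1,.05,0]:
    c,s_=np.cos(th),np.sin(th); p=np.array([-42+95*c-16*s_-9.5,0,72+95*s_+16*c]); print(th,((world(p)+[0,0,.025])-T).round(4))
E
```

```text
time: 1.6
ee_pos: [0.4468, -0.0557, 0.2369]
eef_rot: [0.724, 0.689, -0.0, -0.0]
ft_force: [1.4, 1.0, -0.3]
width: 0.0003
[ 0.44680451 -0.05565386  0.2369416 ] [ 7.24317074e-01  6.89466862e-01 -2.97277588e-04 -3.65264961e-04] 87.17585453536452 1.6 [ 1.42207646  0.99510072 -0.31911683] 0.00026550504652651753 [-0.47 -0.08  0.48  1.93  0.04  1.28  1.51]
corner clip [-84.96435926  -2.77383307 211.94159825]
1.69 [ 0.0159  0.0021 -0.0475]
1.57 [ 0.0271  0.0016 -0.0449]
1.45 [ 0.0386  0.0011 -0.0437]
1.3 [ 0.053   0.0005 -0.0441]
1.15 [ 0.0672 -0.0002 -0.0467]
1.0 [ 0.0809 -0.0008 -0.0514]
0.85 [ 0.0937 -0.0013 -0.058 ]
0.7 [ 0.1053 -0.0018 -0.0665]
0.55 [ 0.1156 -0.0023 -0.0766]
0.4 [ 0.1242 -0.0026 -0.0882]
0.3 [ 0.129  -0.0029 -0.0966]
0.2 [ 0.1329 -0.003  -0.1054]
0.15 [ 0.1345 -0.0031 -0.1099]
0.1 [ 0.1359 -0.0032 -0.1145]
0.05 [ 0.137  -0.0032 -0.1192]
0 [ 0.138  -0.0032 -0.1239]
```

```bash
python3 -m creep '[{"x":0,"y":0.002,"z":-0.025},{"x":0,"y":0.002,"z":-0.05},{"x":0.008,"y":0.002,"z":-0.05},{"x":0.016,"y":0.002,"z":-0.049},{"x":0.027,"y":0.0015,"z":-0.047},{"x":0.039,"y":0.001,"z":-0.045},{"x":0.046,"y":0.001,"z":-0.045},{"x":0.053,"y":0.0005,"z":-0.045},{"x":0.06,"y":0,"z":-0.046},{"x":0.067,"y":0,"z":-0.047},{"x":0.074,"y":-0.0005,"z":-0.049},{"x":0.081,"y":-0.001,"z":-0.0515}]'
python3 - <<'E'
from h import *
s=r.read_state(); print(toclip(s['ee_pos']+[0,0,-.025])+[9.5,0,0],s['ft_force'],s['torque'])
c=snap('scene','s1'); x,y,w,h=170,80,190,170
cv2.imwrite('pics/s1c.png',cv2.resize(c['pixels'][y:y+h,x:x+w],None,fx=3.4,fy=3.4,interpolation=cv2.INTER_CUBIC))
E
```

```text
[-84.96435926  -2.77383307 211.94159825] [ 1.42207646  0.99510072 -0.31911683] [0.01125036 0.00641157 0.02002731]invalid input at $[0]: expected keys x, y, z, spin
```

View pics/s1c.png

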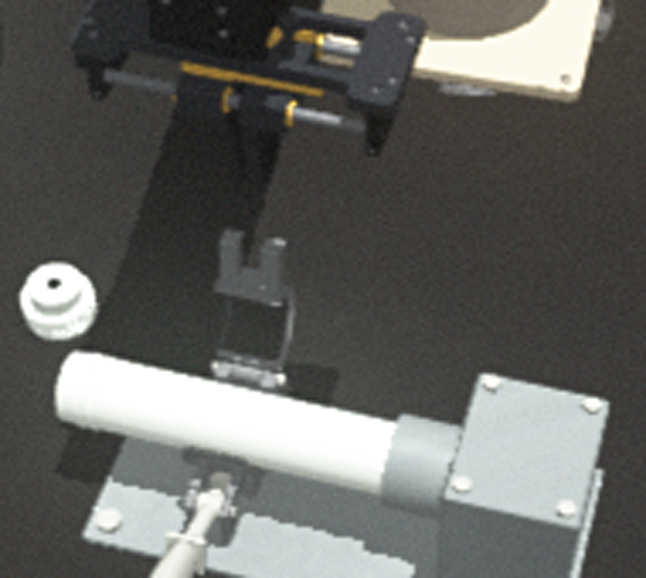

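The call was refused because every row needs a spin key. The picture shows the closed fingers behind the nose (crop px 250,160 against 250,250) and in line with it.

```bash
python3 -m creep '[{"x":0,"y":0.002,"z":-0.025,"spin":0},{"x":0,"y":0.002,"z":-0.05,"spin":0},{"x":0.008,"y":0.002,"z":-0.05,"spin":0},{"x":0.016,"y":0.002,"z":-0.049,"spin":0},{"x":0.027,"y":0.0015,"z":-0.047,"spin":0},{"x":0.039,"y":0.001,"z":-0.045,"spin":0},{"x":0.046,"y":0.001,"z":-0.045,"spin":0},{"x":0.053,"y":0.0005,"z":-0.045,"spin":0},{"x":0.06,"y":0,"z":-0.046,"spin":0},{"x":0.067,"y":0,"z":-0.047,"spin":0},{"x":0.074,"y":-0.0005,"z":-0.049,"spin":0},{"x":0.081,"y":-0.001,"z":-0.0515,"spin":0}]'
python3 - <<'E'
from h import *
s=r.read_state(); print(toclip(s['ee_pos']+[0,0,-.025])+[9.5,0,0],s['ft_force'],s['torque'],s['time'])
c=snap('scene','s2'); x,y,w,h=170,80,190,170
cv2.imwrite('pics/s2c.png',cv2.resize(c['pixels'][y:y+h,x:x+w],None,fx=3.4,fy=3.4,interpolation=cv2.INTER_CUBIC))
E
```

```text
time: 3.15
ee_pos: [0.5276, -0.0538, 0.1858]
eef_rot: [0.724, 0.69, -0.002, -0.002]
ft_force: [-8.9, 0.8, -1.2]
width: 0.0003
[ -4.3303662    2.5619214  160.82125351] [-8.89822449  0.80799962 -1.20976285] [0.14869979 1.963379   0.05765727] 3.15
```

View pics/s2c.png

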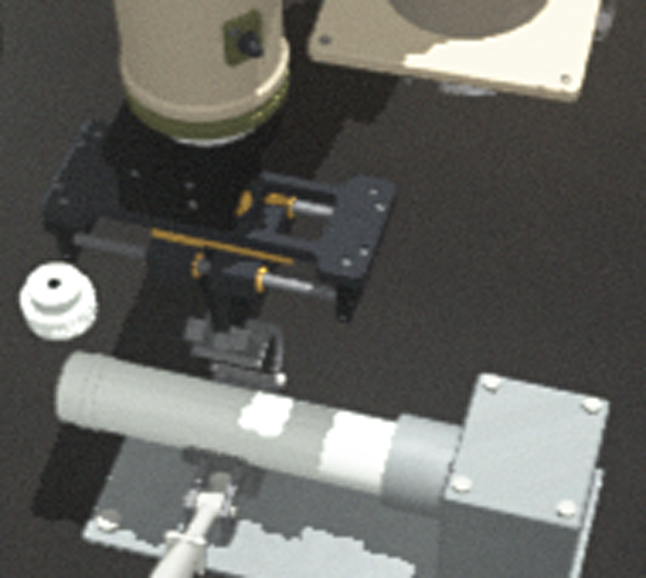

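The half follows, now at about 1.0 rad with 9 N. I'll continue along the arc to about 0.12 rad, which is still short of the pipe.

```bash
python3 -m creep '[{"x":0.0065,"y":-0.002,"z":-0.003,"spin":0},{"x":0.013,"y":-0.0025,"z":-0.0065,"spin":0},{"x":0.019,"y":-0.003,"z":-0.0105,"spin":0},{"x":0.0245,"y":-0.003,"z":-0.015,"spin":0},{"x":0.0345,"y":-0.0035,"z":-0.025,"spin":0},{"x":0.0435,"y":-0.004,"z":-0.037,"spin":0},{"x":0.048,"y":-0.004,"z":-0.045,"spin":0},{"x":0.052,"y":-0.004,"z":-0.054,"spin":0},{"x":0.0535,"y":-0.004,"z":-0.058,"spin":0},{"x":0.0545,"y":-0.004,"z":-0.061,"spin":0},{"x":0.0545,"y":-0.004,"z":-0.061,"spin":0}]'
python3 - <<'E'
from h import *
s=r.read_state(); print(toclip(s['ee_pos']+[0,0,-.025])+[9.5,0,0],s['ft_force'],s['torque'],s['time'])
E
```

```text
time: 4.58
ee_pos: [0.5837, -0.0578, 0.1255]
eef_rot: [0.724, 0.69, 0.001, 0.0]
ft_force: [-1.0, 1.1, 3.0]
width: 0.0003
[ 51.90702975   1.07113365 100.52707528] [-0.9622903   1.06748058  2.95247473] [0.40139302 0.14850266 0.04098773] 4.575
```

```bash
python3 -m creep '[{"x":0.0005,"y":-0.001,"z":-0.002,"spin":0},{"x":0.001,"y":-0.001,"z":-0.004,"spin":0},{"x":0.0015,"y":-0.001,"z":-0.006,"spin":0},{"x":0.0015,"y":-0.001,"z":-0.008,"spin":0},{"x":0.0015,"y":-0.001,"z":-0.008,"spin":0}]'
python3 -m creep '[{"x":0.0,"y":0,"z":-0.0005,"spin":0},{"x":0,"y":0,"z":-0.001,"spin":0}]'
```

```text
time: 5.2
ee_pos: [0.5857, -0.0587, 0.1178]
eef_rot: [0.724, 0.69, 0.001, 0.001]
ft_force: [0.7, 1.4, 3.7]
width: 0.0004
time: 5.45
ee_pos: [0.5858, -0.0587, 0.117]
eef_rot: [0.724, 0.69, 0.001, 0.001]
ft_force: [0.2, 3.4, 6.8]
width: 0.0006
```

```bash
for i in 1 2 3; do python3 -m creep '[{"x":0.0,"y":0,"z":-0.0005,"spin":0}]' | grep -E 'pos|force'; done
```

```text
ee_pos: [0.5859, -0.0587, 0.1166]
ft_force: [1.3, 2.9, 7.0]
ee_pos: [0.586, -0.0588, 0.1161]
ft_force: [1.8, 3.6, 7.4]
ee_pos: [0.586, -0.0587, 0.1157]
ft_force: [2.8, 3.4, 6.8]
```

```bash
for i in 1 2 3; do python3 -m creep '[{"x":0.0,"y":0,"z":-0.0005,"spin":0}]' | grep -E 'pos|force'; done
```

```text
ee_pos: [0.5861, -0.0587, 0.1152]
ft_force: [1.8, 3.6, 7.1]
ee_pos: [0.5862, -0.0587, 0.1148]
ft_force: [2.5, 3.0, 6.8]
ee_pos: [0.5863, -0.0587, 0.1143]
ft_force: [3.4, 3.0, 6.5]
```

```bash
for i in 1 2 3; do python3 -m creep '[{"x":0.0,"y":0,"z":-0.0003,"spin":0}]' | grep -E 'pos|force'; done
```

```text
ee_pos: [0.5864, -0.0588, 0.1141]
ft_force: [2.5, 3.1, 6.9]
ee_pos: [0.5864, -0.0588, 0.1138]
ft_force: [3.1, 3.4, 7.2]
ee_pos: [0.5864, -0.0587, 0.1136]
ft_force: [2.7, 2.9, 8.4]
```

```bash
for i in 1 2; do python3 -m creep '[{"x":0.0,"y":0,"z":-0.0003,"spin":0}]' | grep -E 'pos|force'; done
```

```text
ee_pos: [0.5865, -0.0588, 0.1133]
ft_force: [2.6, 3.3, 7.7]
ee_pos: [0.5865, -0.0587, 0.113]
ft_force: [3.7, 3.1, 7.8]
```

```bash
for i in 1 2 3; do python3 -m creep '[{"x":0.0,"y":0,"z":-0.0003,"spin":0}]' | grep -E 'pos|force'; done
```

```text
ee_pos: [0.5865, -0.0588, 0.1127]
ft_force: [3.5, 3.2, 8.4]
ee_pos: [0.5866, -0.0588, 0.1125]
ft_force: [3.4, 3.9, 9.8]
ee_pos: [0.5867, -0.0587, 0.1124]
ft_force: [2.1, 3.6, 11.5]
```

```bash
for i in 1 2; do python3 -m creep '[{"x":0.0,"y":0,"z":-0.0003,"spin":0}]' | grep -E 'pos|force'; done
```

```text
ee_pos: [0.5867, -0.0588, 0.1123]
ft_force: [1.3, 3.3, 13.1]
ee_pos: [0.5867, -0.0588, 0.1122]
ft_force: [0.8, 3.1, 16.1]
```

The rubber met the pipe and the force rose steeply to about 16 N, below the 20 N that dents. The fingertip height puts the seat at about 87 mm. Now I'll lift off, open, and go over the bolt.

```bash
python3 -m creep '[{"x":0,"y":0,"z":0.01,"spin":0},{"x":0,"y":0,"z":0.04,"spin":0},{"x":0.025,"y":-0.001,"z":0.05,"spin":0},{"x":0.05,"y":-0.002,"z":0.05,"spin":0},{"x":0.0725,"y":-0.003,"z":0.05,"spin":0},{"x":0.0725,"y":-0.003,"z":0.05,"spin":0}]' 0.042 10
python3 - <<'E'
from h import *
s=r.read_state(); print(toclip(s['ee_pos']),s['ft_force'],s['width'])
out=[]
for n,cr in(('scene',(190,150,120,130)),('top',(290,130,110,130))):
    c=snap(n,n[0]+'3'); x,y,w,h=cr
    out.append(cv2.resize(c['pixels'][y:y+h,x:x+w],(int(w*3.4),int(h*3.4)),interpolation=cv2.INTER_CUBIC))
    Q=toclip(pts(c)); ok=c['z_map']>0
    q=Q[ok&(Q[...,2]>70)&(Q[...,2]<115)&(Q[...,0]>48)&(Q[...,0]<70)&(np.abs(Q[...,1])<30)]
    print(n,'nose',len(q),np.percentile(q,[2,50,98],axis=0).round(1).tolist())
    q=Q[ok&(Q[...,2]>30)&(Q[...,2]<82)&(Q[...,0]>70)&(Q[...,0]<150)&(np.abs(Q[...,1])<20)]
    print(n,'bolt',len(q),np.percentile(q,[1,50,99],axis=0).round(1).tolist())
cv2.imwrite('pics/c3.png',np.hstack(out))
E
```

```text
time: 8.2
ee_pos: [0.6575, -0.0627, 0.1595]
eef_rot: [0.724, 0.69, -0.001, 0.0]
ft_force: [-0.5, 0.4, 0.5]
width: 0.041
[116.38762915  -0.63295734 159.47052467] [-0.46372286  0.4346243   0.45922281] 0.04104823703459577
scene nose 5 [[51.2, -15.2, 81.2], [54.6, 21.2, 83.4], [59.1, 21.8, 86.2]]
scene bolt 239 [[87.6, -10.0, 45.0], [111.1, 4.1, 67.8], [135.6, 14.4, 76.0]]Traceback (most recent call last):
  File "<stdin>", line 9, in <module>
    return _quantile_unchecked(
        a, q, axis, out, overwrite_input, method, keepdims, weights)
    return _ureduce(a,
                    func=_quantile_ureduce_func,
    ...<5 lines>...
                    overwrite_input=overwrite_input,
                    method=method)
    r = func(a, **kwargs)
    result = _quantile(arr,
                       quantiles=q,
    ...<2 lines>...
                       out=out,
                       weights=wgt)
    slices_having_nans = np.isnan(arr[-1, ...])
                                  ~~~^^^^^^^^^
IndexError: index -1 is out of bounds for axis 0 with size 0
```

```bash
python3 -m creep '[{"x":0.001,"y":0.0005,"z":-0.03,"spin":0},{"x":0.001,"y":0.0005,"z":-0.06,"spin":0},{"x":0.001,"y":0.0005,"z":-0.08,"spin":0},{"x":0.001,"y":0.0005,"z":-0.09,"spin":0},{"x":0.001,"y":0.0005,"z":-0.09,"spin":0}]'
python3 - <<'E'
from h import *
s=r.read_state(); print(toclip(s['ee_pos']),s['ft_force'],s['width'])
c=snap('scene','s4'); x,y,w,h=180,130,130,140
cv2.imwrite('pics/s4c.png',cv2.resize(c['pixels'][y:y+h,x:x+w],None,fx=4.2,fy=4.2,interpolation=cv2.INTER_CUBIC))
Q=toclip(pts(c)); ok=c['z_map']>0
q=Q[ok&(Q[...,2]>30)&(Q[...,2]<82)&(Q[...,0]>70)&(Q[...,0]<150)&(np.abs(Q[...,1])<16)]
print('bolt',len(q),np.percentile(q,[1,50,99],axis=0).round(1).tolist())
E
```

```text
time: 8.93
ee_pos: [0.6579, -0.0617, 0.07]
eef_rot: [0.724, 0.69, -0.0, -0.0]
ft_force: [0.2, -0.1, 0.9]
width: 0.0421
[116.69192344   0.43007803  70.01585066] [ 0.16642538 -0.12242453  0.90724833] 0.04208479120711862
bolt 107 [[71.2, -8.3, 53.2], [127.2, 2.2, 69.9], [136.2, 11.6, 76.2]]
```

View pics/s4c.png

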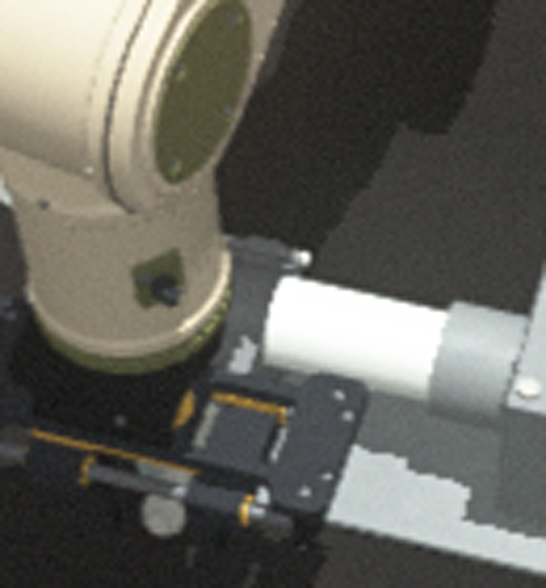

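The view shows the bolt end just in front of the gripper body (crop px 165,512), so the nut is between the fingers. I'll grip it lightly and check the end point by casting its ray onto the clip's mid-plane.

```bash
python3 -m creep '[{"x":0,"y":0,"z":0,"spin":0},{"x":0,"y":0,"z":0,"spin":0},{"x":0,"y":0,"z":0,"spin":0},{"x":0,"y":0,"z":0,"spin":0}]' 0.012 10
python3 - <<'E'
from h import *
s=r.read_state(); print(toclip(s['ee_pos']),s['ft_force'],s['width'])
c=dict(np.load('pics/s4.npz'))
a=toclip(ray(c,219.3,251.9,.0)); b=toclip(ray(c,219.3,251.9,.1)); k=-a[1]/(b[1]-a[1]); e=a+k*(b-a); print('end(mid-plane)',e, np.hypot(e[0]-46,e[2]-38),np.arctan2(e[0]-46,e[2]-38))
e=toclip(ray(c,219.3,251.9,.070));print(e)
for D in(75.3,79,84,86.5,86.5):pass
for ph,D in((1.218,75.3),(1.1,77),(.95,79),(.8,82),(.7,85),(.6,87.3),(.5,87.3),(.4,87.3),(.3,87.3),(.2,87.3),(.1,87.3),(0,87.3)):
    p=world([46+D*np.sin(ph),0,38+6+D*np.cos(ph)]); print(ph,(p-s['ee_pos']).round(4))
E
```

```text
time: 9.48
ee_pos: [0.6584, -0.0624, 0.0705]
eef_rot: [0.724, 0.69, 0.0, 0.001]
ft_force: [0.9, -3.7, 0.0]
width: 0.02
[117.19356853  -0.31950917  70.4765492 ] [ 0.91949658 -3.70418021  0.03937807] 0.020009323342614477
end(mid-plane) [120.90281759   0.          57.03629217] 77.28397312880782 1.3219188583750785
[127.59342147   3.69745921  70.        ]
1.218 [-0.0005  0.0003 -0.0005]
1.1 [-0.0026  0.0004  0.0085]
0.95 [-0.0069  0.0006  0.0195]
0.8 [-0.0123  0.0009  0.0307]
0.7 [-0.0164  0.001   0.0385]
0.6 [-0.0219  0.0013  0.0456]
0.5 [-0.0293  0.0016  0.0501]
0.4 [-0.0371  0.0019  0.0539]
0.3 [-0.0453  0.0023  0.0569]
0.2 [-0.0538  0.0027  0.0591]
0.1 [-0.0624  0.003   0.0604]
0 [-0.0711  0.0034  0.0608]
```

```bash
python3 -m creep '[{"x":-0.001,"y":-0.0005,"z":0.004,"spin":0},{"x":-0.0025,"y":-0.0005,"z":0.0085,"spin":0},{"x":-0.0045,"y":-0.0005,"z":0.014,"spin":0},{"x":-0.007,"y":-0.0005,"z":0.0195,"spin":0},{"x":-0.0095,"y":0,"z":0.025,"spin":0},{"x":-0.012,"y":0,"z":0.031,"spin":0},{"x":-0.0145,"y":0,"z":0.035,"spin":0},{"x":-0.0165,"y":0,"z":0.0385,"spin":0},{"x":-0.019,"y":0.0005,"z":0.042,"spin":0},{"x":-0.0215,"y":0.0005,"z":0.0455,"spin":0},{"x":-0.0215,"y":0.0005,"z":0.0455,"spin":0}]'
python3 - <<'E'
from h import *
s=r.read_state(); p=toclip(s['ee_pos'])-[46,0,44]; print(p,np.hypot(p[0],p[2]),np.arctan2(p[0],p[2]),s['ft_force'],s['torque'],s['width'],s['time'])
out=[]
for n,cr in(('scene',(190,130,110,130)),('top',(290,140,110,130))):
    c=snap(n,n[0]+'5'); x,y,w,h=cr
    out.append(cv2.resize(c['pixels'][y:y+h,x:x+w],(int(w*3.6),int(h*3.6)),interpolation=cv2.INTER_CUBIC))
cv2.imwrite('pics/c5.png',np.hstack(out))
E
```

```text
time: 10.85
ee_pos: [0.6364, -0.0613, 0.1161]
eef_rot: [0.724, 0.69, -0.0, -0.0]
ft_force: [-0.7, -4.6, -1.2]
width: 0.0197
[49.18905104 -0.1676381  72.06125953] 87.24899923258728 0.5989527427869794 [-0.71903362 -4.56271376 -1.15122871] [-1.16856906  0.17926954  0.08491121] 0.019656952774904025 10.85
```

View pics/c5.png

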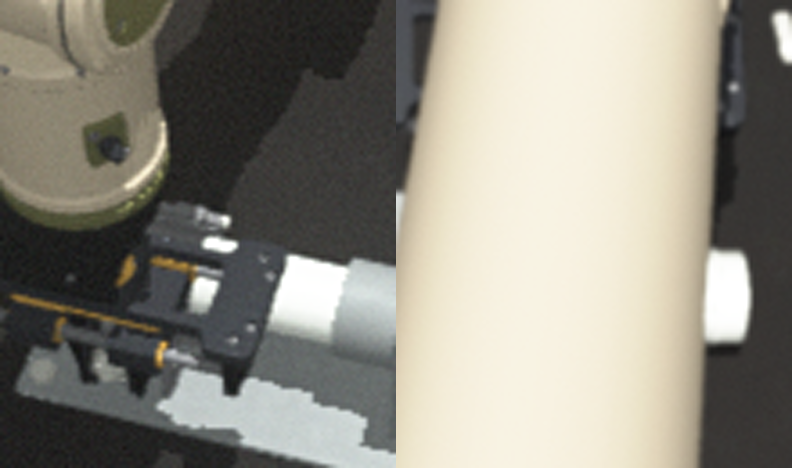

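```bash
python3 -m creep '[{"x":-0.0035,"y":-0.001,"z":0.0025,"spin":0},{"x":-0.007,"y":-0.001,"z":0.005,"spin":0},{"x":-0.011,"y":-0.0005,"z":0.007,"spin":0},{"x":-0.015,"y":-0.0005,"z":0.009,"spin":0},{"x":-0.015,"y":-0.0005,"z":0.009,"spin":0}]'
python3 -m creep '[{"x":-0.004,"y":0,"z":0.0015,"spin":0},{"x":-0.008,"y":0,"z":0.003,"spin":0},{"x":-0.008,"y":0,"z":0.003,"spin":0}]'
```

```text
time: 11.58
ee_pos: [0.6212, -0.0612, 0.1248]
eef_rot: [0.724, 0.69, 0.0, -0.0]
ft_force: [0.3, -1.3, 0.4]
width: 0.0198
time: 11.95
ee_pos: [0.6134, -0.061, 0.1279]
eef_rot: [0.724, 0.69, 0.0, -0.0]
ft_force: [1.0, 1.5, -0.4]
width: 0.0198
```

```bash
python3 -m creep '[{"x":-0.004,"y":0.0005,"z":0.001,"spin":0},{"x":-0.0085,"y":0.0005,"z":0.002,"spin":0},{"x":-0.013,"y":0.001,"z":0.003,"spin":0},{"x":-0.017,"y":0.001,"z":0.0035,"spin":0},{"x":-0.017,"y":0.001,"z":0.0035,"spin":0}]'
python3 -m creep '[{"x":-0.003,"y":0,"z":0.0005,"spin":0},{"x":-0.006,"y":0.0005,"z":0.0005,"spin":0},{"x":-0.009,"y":0.0005,"z":0.0005,"spin":0},{"x":-0.009,"y":0.0005,"z":0.0005,"spin":0}]'
python3 - <<'E'
from h import *
s=r.read_state(); p=toclip(s['ee_pos'])-[46,0,44]; print(p,s['torque'],s['joint_positions'].round(2))
c=snap('scene','s6'); x,y,w,h=190,130,110,120
cv2.imwrite('pics/s6c.png',cv2.resize(c['pixels'][y:y+h,x:x+w],None,fx=5,fy=5,interpolation=cv2.INTER_CUBIC))
E
```

```text
time: 12.58
ee_pos: [0.5957, -0.0604, 0.1308]
eef_rot: [0.724, 0.69, -0.0, -0.001]
ft_force: [0.2, 2.2, -1.9]
width: 0.02
time: 13.08
ee_pos: [0.5873, -0.06, 0.1316]
eef_rot: [0.724, 0.69, -0.0, -0.0]
ft_force: [1.6, 2.4, -1.8]
width: 0.02
[ 4.57731047e-02 -9.94896416e-01  8.75631014e+01] [ 0.56237359 -0.49442271  0.10209687] [-0.38  0.37  0.5   1.72 -0.2   1.1   1.7 ]
```

View pics/s6c.png

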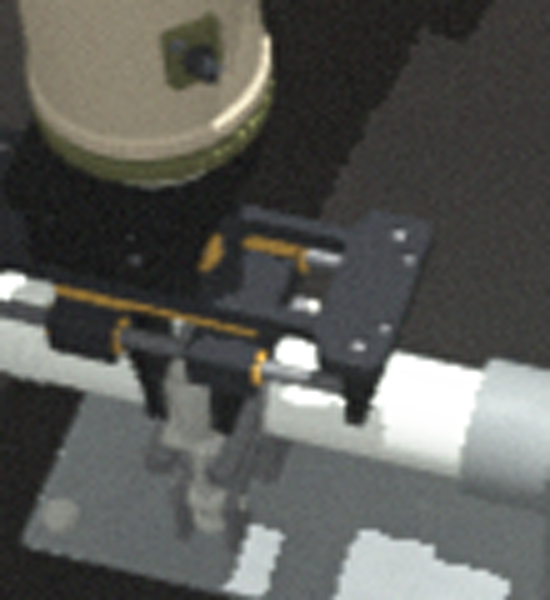

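The picture shows the bolt upright between the fingers (crop px 190,400), with the nose prongs on either side. Lateral forces are small and it met no resistance on the way over. Now I'll lower it.

```bash
python3 -m creep '[{"x":0,"y":0.0005,"z":-0.002,"spin":0},{"x":0,"y":0.0005,"z":-0.004,"spin":0},{"x":0,"y":0.0005,"z":-0.006,"spin":0},{"x":0,"y":0.0005,"z":-0.006,"spin":0}]'
python3 -m creep '[{"x":0,"y":0,"z":-0.001,"spin":0},{"x":0,"y":0,"z":-0.001,"spin":0}]'
python3 -m creep '[{"x":0,"y":0,"z":-0.001,"spin":0},{"x":0,"y":0,"z":-0.001,"spin":0}]'
```

```text
time: 13.62
ee_pos: [0.5872, -0.0598, 0.1254]
eef_rot: [0.724, 0.69, -0.0, -0.0]
ft_force: [-1.8, 0.9, 0.6]
width: 0.0197
time: 13.88
ee_pos: [0.5873, -0.0598, 0.1252]
eef_rot: [0.724, 0.69, -0.0, -0.0]
ft_force: [-6.0, 1.0, 8.9]
width: 0.0201
time: 14.12
ee_pos: [0.5877, -0.0598, 0.1247]
eef_rot: [0.724, 0.69, 0.0, -0.0]
ft_force: [-5.9, 1.1, 11.6]
width: 0.0196
```

Contact came about 2 mm early with a −x push, so the washer edge is probably on the lip. I'll raise it, shift 2 mm inwards and lower again.

```bash
python3 -m creep '[{"x":0,"y":0,"z":0.002,"spin":0},{"x":0,"y":0,"z":0.004,"spin":0},{"x":-0.002,"y":0,"z":0.004,"spin":0},{"x":-0.002,"y":0,"z":0.004,"spin":0}]'
python3 -m creep '[{"x":0,"y":0,"z":-0.0015,"spin":0},{"x":0,"y":0,"z":-0.0025,"spin":0},{"x":0,"y":0,"z":-0.0025,"spin":0}]'
python3 -m creep '[{"x":0,"y":0,"z":-0.001,"spin":0},{"x":0,"y":0,"z":-0.001,"spin":0}]'
```

```text
time: 14.62
ee_pos: [0.586, -0.0597, 0.1277]
eef_rot: [0.724, 0.69, 0.0, 0.0]
ft_force: [3.9, -0.2, -1.5]
width: 0.0198
time: 15.0
ee_pos: [0.5857, -0.0596, 0.125]
eef_rot: [0.724, 0.69, 0.0, 0.0]
ft_force: [3.9, -0.4, -2.2]
width: 0.0197
time: 15.25
ee_pos: [0.5857, -0.0597, 0.1248]
eef_rot: [0.724, 0.69, 0.0, -0.0]
ft_force: [0.3, 0.1, 6.3]
width: 0.02
```

```bash
python3 -m creep '[{"x":0,"y":0,"z":0.0005,"spin":0},{"x":0,"y":0,"z":0.0005,"spin":0},{"x":0,"y":0,"z":0.0005,"spin":0}]' 0.045 10
python3 -m creep '[{"x":0,"y":0,"z":0.03,"spin":0},{"x":0,"y":0,"z":0.06,"spin":0},{"x":-0.02,"y":0,"z":0.1,"spin":0},{"x":-0.06,"y":0,"z":0.12,"spin":0},{"x":-0.1,"y":0,"z":0.12,"spin":0},{"x":-0.14,"y":0.02,"z":0.12,"spin":0}]'
python3 - <<'E'
from h import *
out=[]
for n,cr in(('scene',(195,150,80,100)),('top',(295,180,80,100))):
    c=snap(n,n[0]+'7'); x,y,w,h=cr
    out.append(cv2.resize(c['pixels'][y:y+h,x:x+w],None,fx=5,fy=5,interpolation=cv2.INTER_CUBIC))
    Q=toclip(pts(c)); ok=c['z_map']>0
    q=Q[ok&(Q[...,2]>80)&(Q[...,2]<160)&(Q[...,0]>30)&(Q[...,0]<75)&(np.abs(Q[...,1])<25)]
    print(n,len(q),np.percentile(q,[2,50,98],axis=0).round(1).tolist() if len(q) else '')
    for z in range(82,150,4):
        k=q[np.abs(q[:,2]-z)<2]
        if len(k): print('  z',z,len(k),'x',np.percentile(k[:,0],[3,50,97]).round(1),'y',k[:,1].min().round(1),k[:,1].max().round(1))
cv2.imwrite('pics/c7.png',np.hstack(out))
E
```

```text
time: 15.62
ee_pos: [0.5853, -0.0595, 0.1243]
eef_rot: [0.724, 0.69, -0.0, -0.0]
ft_force: [0.3, -0.1, -0.9]
width: 0.0404
time: 16.38
ee_pos: [0.4443, -0.0405, 0.2446]
eef_rot: [0.725, 0.689, 0.0, 0.0]
ft_force: [-0.3, 0.6, 0.6]
width: 0.0447
scene 342 [[31.7, -17.0, 81.7], [53.7, 6.0, 94.2], [66.1, 21.3, 134.9]]
  z 82 19 x [31.6 63.9 66.6] y -20.5 21.6
  z 86 66 x [31.7 51.3 66.1] y -18.7 21.7
  z 90 65 x [30.9 57.4 66.1] y -16.9 21.3
  z 94 36 x [36.9 55.1 65.7] y -16.3 15.1
  z 98 7 x [52.7 56.5 57.9] y -1.1 11.6
  z 102 12 x [49.1 54.4 58. ] y -6.2 11.7
  z 106 10 x [45.2 55.1 57. ] y -5.3 12.0
  z 110 17 x [44.1 54.3 57.9] y -8.1 12.4
  z 114 12 x [45.4 53.6 56.6] y -7.9 11.5
  z 118 13 x [40.7 53.7 57.6] y -7.0 12.0
  z 122 12 x [43.6 54.1 57. ] y -6.6 12.0
  z 126 21 x [41.9 50.9 57.5] y -8.2 11.8
  z 130 31 x [37.5 50.1 57.7] y -7.0 11.5
  z 134 18 x [43.9 47.1 51.1] y -3.6 7.3
  z 138 3 x [43.4 44.3 49.7] y -2.1 2.2
top 0
```

View pics/c7.png

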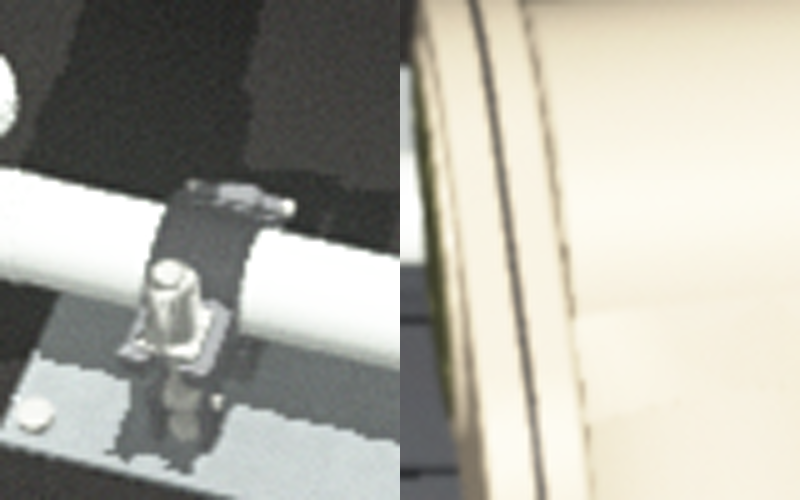

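The scene view shows the bolt upright in the slot (crop px 172,300), with the washer at px 180,350 between the prongs. The end and nut-top heights will tell whether the washer is on the seat or on the lip.

```bash
python3 - <<'E'
from h import *
c=dict(np.load('pics/s7.npz')); Q=toclip(pts(c)); ok=c['z_map']>0
q=Q[ok&(Q[...,2]>122)&(Q[...,2]<145)&(Q[...,0]>25)&(Q[...,0]<75)&(np.abs(Q[...,1])<25)]
print(np.histogram(q[:,2],np.arange(122,145)))
q2=Q[ok&(Q[...,2]>78)&(Q[...,2]<100)&(Q[...,0]>28)&(Q[...,0]<72)&(np.abs(Q[...,1])<24)]
for a in range(28,72,3):
    k=q2[np.abs(q2[:,0]-a-1.5)<1.5]; 
    for nm,m in(('mid',np.abs(k[:,1])<12),('side',np.abs(k[:,1])>=14)):
        if m.sum(): print(a,nm,m.sum(),np.percentile(k[m][:,2],[10,50,90]).round(1),end='  ')
    print()
x,y,w,h=215,195,34,40
im=c['pixels'][y:y+h,x:x+w]; cv2.imwrite('pics/s7z.png',cv2.resize(cv2.convertScaleAbs(im,alpha=1.3),None,fx=14,fy=14,interpolation=cv2.INTER_CUBIC))
E
```

```text
(array([ 3,  5,  2,  4,  6,  9, 14, 10,  4,  3,  5,  2,  8,  3,  3,  0,  0,
        0,  0,  0,  0,  0]), array([122, 123, 124, 125, 126, 127, 128, 129, 130, 131, 132, 133, 134,
       135, 136, 137, 138, 139, 140, 141, 142, 143, 144]))
28 mid 3 [86.  86.4 88.7]  28 side 6 [84.2 87.2 90.2]  
31 side 7 [80.9 85.7 88.7]  
34 mid 2 [90.7 91.9 93. ]  34 side 7 [85.8 89.9 91. ]  
37 mid 1 [90.7 90.7 90.7]  37 side 6 [83.9 87.4 88.3]  
40 side 8 [86.4 86.8 91.6]  
43 mid 2 [91.6 93.1 94.7]  43 side 10 [85.3 86.7 89.1]  
46 side 5 [85.6 87.1 88.1]  
49 mid 2 [94.1 94.3 94.5]  49 side 7 [86.7 87.7 88.3]  
52 mid 9 [92.2 94.8 96.4]  52 side 8 [81.8 86.8 91.7]  
55 mid 19 [90.5 92.8 96.3]  55 side 11 [85.9 87.8 91.5]  
58 mid 17 [85.7 89.9 93. ]  58 side 6 [81.8 86.7 87.8]  
61 mid 5 [83.4 90.6 95.3]  61 side 5 [84.4 88.7 90.2]  
64 mid 13 [81.5 85.9 90.8]  64 side 17 [80.2 87.3 91.6]  
67 mid 1 [95.3 95.3 95.3]  67 side 2 [88.  89.  90.1]
```

View pics/s7z.png

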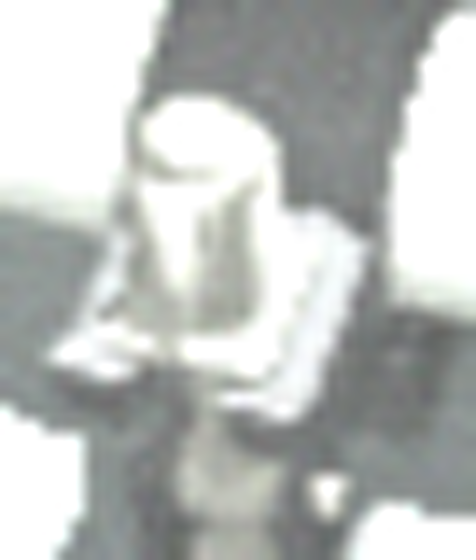

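The nut top is at about 128.5 mm and the bolt end at about 134.5 mm. That fits a seated washer (128.2 and 134.2 expected) and not one on the lip (132 and 138). I'll move the arm aside for a clear top view to check uprightness, the pipe and the loose parts.

```bash
python3 -m creep '[{"x":-0.01,"y":0.05,"z":0,"spin":0},{"x":-0.01,"y":0.1,"z":0,"spin":0},{"x":-0.01,"y":0.15,"z":0,"spin":0},{"x":-0.02,"y":0.2,"z":0.0,"spin":0},{"x":-0.03,"y":0.25,"z":0,"spin":0},{"x":-0.05,"y":0.3,"z":0,"spin":0},{"x":-0.08,"y":0.35,"z":0,"spin":0},{"x":-0.12,"y":0.4,"z":0,"spin":0},{"x":-0.16,"y":0.44,"z":0,"spin":0},{"x":-0.2,"y":0.48,"z":0,"spin":0},{"x":-0.22,"y":0.52,"z":0,"spin":0}]'
python3 - <<'E'
from h import *
out=[]
for n,cr,o in(('scene',(205,170,70,80),'s0'),('top',(300,190,70,80),'t0')):
    c=snap(n,n[0]+'8'); x,y,w,h=cr
    out.append(cv2.resize(c['pixels'][y:y+h,x:x+w],None,fx=5.7,fy=5.7,interpolation=cv2.INTER_CUBIC))
    Q=toclip(pts(c)); ok=c['z_map']>0
    R=ok&(Q[...,0]>25)&(Q[...,0]<75)&(np.abs(Q[...,1])<25)
    for a,b in((127,131),(132.5,137),(90,97)):
        k=Q[R&(Q[...,2]>a)&(Q[...,2]<b)]
        if len(k): print(n,a,b,len(k),'mean',k.mean(0).round(1),'min',k.min(0).round(1),'max',k.max(0).round(1))
    # loose parts and pipe: image change vs. start
    k=Q[ok&(Q[...,1]>-105)&(Q[...,1]<-40)&(Q[...,2]>60)&(np.abs(Q[...,0])<30)]; print(' pipe x',np.percentile(k[:,0],[1,99]).round(1),'ymin',Q[ok&(Q[...,2]>80)&(np.abs(Q[...,0])<20)&(Q[...,1]<-60)&(Q[...,1]>-160)][:,1].min().round(1),'top',np.median(k[np.abs(k[:,0])<3][:,2]).round(1))
    p=np.load(f'pics/{o}.npz')['z_map']; z=c['z_map']
    for nm,X in(('pulley',(.427,-.225,.03)),('hub',(.70,.132,.03)),('spanner',(.65,-.235,.01))):
        u,v=proj(c,X).astype(int); s=np.s_[v-22:v+22,u-22:u+22]; print(' ',nm,'px moved >4mm:',int((np.abs(z[s]-p[s])>.006).sum()))
cv2.imwrite('pics/c8.png',np.hstack(out))
s=r.read_state(); print(s['time'],s['ee_pos'],s['ft_force'])
E
```

```text
time: 17.85
ee_pos: [0.2234, 0.4821, 0.2446]
eef_rot: [0.723, 0.691, -0.0, -0.0]
ft_force: [1.0, 0.7, 0.9]
width: 0.0451
scene 127 131 34 mean [ 49.1   3.8 128.7] min [ 36.4  -7.  127. ] max [ 58.1  11.8 130.5]
scene 132.5 137 21 mean [ 48.    1.  134.2] min [ 41.9  -4.4 132.5] max [ 56.7   7.1 136.9]
scene 90 97 73 mean [54.9  4.5 92.3] min [ 34.1 -16.3  90.1] max [66.9 19.1 96.7]
 pipe x [-16.1  25.5] ymin -111.5 top 95.7
  pulley px moved >4mm: 178
  hub px moved >4mm: 50
  spanner px moved >4mm: 94
top 127 131 35 mean [ 46.4   0.3 128.8] min [ 36.6  -8.8 127. ] max [ 56.9   8.  131. ]
top 132.5 137 19 mean [ 46.5  -1.4 133.9] min [ 41.   -6.6 132.6] max [ 52.6   4.5 135.6]
top 90 97 68 mean [43.8  0.8 91.7] min [ 26.4 -19.7  90. ] max [63.8 16.7 95.5]
 pipe x [-23.5  22.7] ymin -113.4 top 94.0
  pulley px moved >4mm: 100
  hub px moved >4mm: 122
  spanner px moved >4mm: 129
17.95 [0.22184106 0.48408614 0.24396943] [-1.33960616 -0.34455874 -0.73431522]
```

View pics/c8.png

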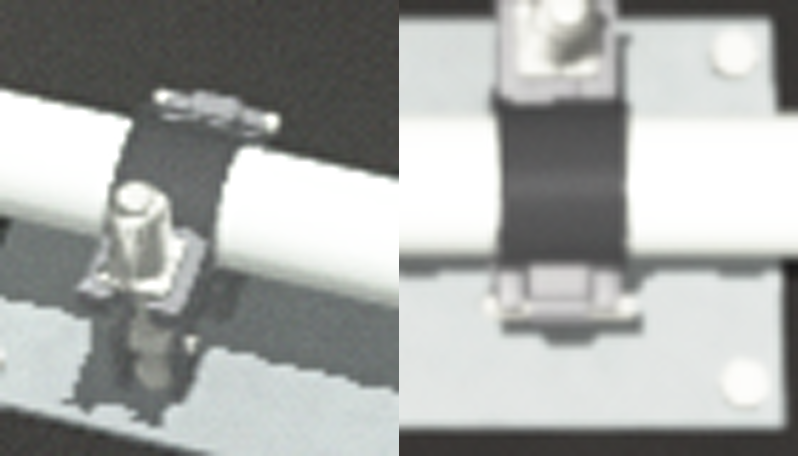

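The last view shows the half closed over the pipe and the bolt upright with its washer behind the lip. The bolt end is at x 46.5, z 134. The depth-change counts for the loose parts look like noise, so I'll compare centroids and hand in.

```bash
python3 - <<'E'
from h import *
for o,n in(('s0','s8'),('t0','t8')):
    res=[]
    for t in(o,n):
        c=dict(np.load(f'pics/{t}.npz')); P=pts(c); ok=c['z_map']>0; g=c['pixels'].mean(-1); d=[]
        for (x,y,R,z0) in((.427,-.225,.05,.015),(.70,.132,.055,.015)):
            m=ok&(np.hypot(P[...,0]-x,P[...,1]-y)<R)&(P[...,2]>z0); d.append(P[m][:,:2].mean(0).round(4).tolist())
        m=ok&(np.abs(P[...,0]-.65)<.12)&(np.abs(P[...,1]+.235)<.05)&(g>150)&(P[...,2]<.02)&(P[...,0]>.5); d.append(P[m][:,:2].mean(0).round(4).tolist())
        Q=toclip(P); d.append(float(np.percentile(Q[ok&(Q[...,2]>80)&(np.abs(Q[...,0])<20)&(Q[...,1]<-60)&(Q[...,1]>-160)][:,1],2).round(1)))
        res.append(d)
    print(res)
print(r.close_job())
E
```

```text
[[[0.4313, -0.2209], [0.7046, 0.1351], [0.6408, -0.2442], -109.5], [[0.4314, -0.2206], [0.7042, 0.1352], [0.6411, -0.2442], -109.6]]
[[[0.4249, -0.2248], [0.6971, 0.1309], [0.6341, -0.246], -112.3], [[0.4251, -0.2249], [0.6971, 0.1308], [0.6338, -0.2461], -112.2]]
the job is handed in; nothing more can be done
None
```

The clip is closed on the pipe, and the bolt stands upright in the slot with its washer behind the lip. I handed the job in at about 18 s of the 61 s allowed.

- **Closing and pressing:** I swung the half over with closed fingers and pressed the nose down in 0.3 mm steps. The force rose steeply from about 8 N to a last reading of 16.1 N. That is at the top of the 12–16 N band (0.1 N over) and below the 20 N that dents the pipe. The seat was felt at about 87 mm.
- **Bolt:** I gripped the nut lightly, drew the bolt out to about 58 mm and swung it over the lip with no noticeable resistance.
- **One correction:** On the first lowering it met about 9–12 N with a sideways push. I took this to be the washer edge on the lip, so I raised it, shifted it 2 mm inwards and lowered it again. It met contact at about the same height but without the sideways push, and I let it drop.

**Last checks:**
- The bolt end is at x 46.5, z 134 mm and the nut top at about 128.7 mm. Seated, 134.2 and 128.2 mm are expected; on the lip they would be about 4 mm higher.
- The pipe, pulley, hub and spanner are within 0.4 mm of where they started. A first check, counting changed depth pixels around the loose parts, gave high counts. I took those as depth noise because the centroids had not moved.
- The robot was clear of everything when I handed in. I judged the washer's flatness from the heights and pictures only and did not feel for it.

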